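Take the print wheel cassette out of a typewriter whose carrier may be locked

ROBOT

A 6-joint arm with a two-finger parallel gripper is mounted at the origin on the work surface. World frame = base frame: x ahead of the robot, y to its left, z up, the work surface at z = 0. Lengths are in m, angles in rad, forces in N, time in s.
With the tool pointing down it reaches from about 0.225 to 0.875 m from the base axis. Payload 3.4 kg.
Tool frame: the origin (TCP) lies at the very end of the fingers, on their centre line; the grasp point (between the pads) lies 19 mm behind it (grip_depth is the distance from the TCP to the grasp point, in m); x points along the fingers, z is the direction in which the jaws open and shut, and the axes are right-handed (so a half turn about x gives the same grasp; the last joint's range is limited). The gripper opens to 85 mm and grips with 20 to 120 N. Pads are 22 mm wide; open, the fingers measure 114 mm over their backs; the gripper's body (76 mm by 85 mm) begins 54 mm behind the grasp point. The pads swing forward as they close: fully open they stand 13 mm farther back than shut.
Start: joints at [1.002, 0.276, 1.505, -0, 1.361, -0.121], TCP at [0.249, 0.518, 0.231] pointing down, gripper open.
Joint ranges: [-2.89, 2.89], [-0.75, 2.08], [0.22, 2.7], [-1.18, 4.32], [0.11, 2.71], [-2.7, 2.7]. Speed limits (rad/s): [2.57, 2.57, 3.14, 3.14, 3.14, 3.14].

INTERFACE

Orientations are given as a unit quaternion [w, x, y, z].
In Python, from rig import get_state, get_image, sign_off, grip_depth gives the robot as it stands. The module is installed in compiled form; this text tells all that it offers.
- The arm moves only by the tool arm_command, never from a script. Its argument "series" is a list of rows, each an object with "dp": the shift along the tool's x, y, z scaled (see below), a list of three; "angular": the turn, a rotation vector about the tool's x, y, z scaled (see below), a list of three; "gripper": the finger opening in mm, from 0 to 85.4. A call has exactly 8 rows; each row shifts and turns the pose as measured when the row begins, along the tool's axes as they then stand; what a row does not reach is not made up. The controller multiplies each number of a shift by 0.12 m and each number of a turn by 90 degrees. A row lasts 1/8 s, in which the tool goes at most 62.5 mm and 10.7 degrees, less where a joint would pass 70% of its speed; a pose out of reach is approached as far as the arm can. A call with a number of a shift or a turn outside -1 to 1 is refused whole. A call with a gripper value outside its range is refused whole. The fingers move at their own pace and stop on an object; "grip_force" is the grip in N (left out, the last holds). Time passes only in rows, so rows that do not move let the fingers close, or fill a call up. It gives the time, the measured TCP pose, the force and the opening at its end, in the units of the state.
- get_state(): the state, without advancing time (a new reading comes with each control period).
- get_image(name): name is "side" or "top" or "wrist"; returns a dict with "image" (400x640x3 uint8, blue, green, red), "depth" (400x640 float32, m along the optical axis (not along the pixel's ray), 0 where there is no reading), "mtx" (3x3 intrinsics, pixels), "k1" (the pictures are not rectified: a ray, as slopes to the right and down, at radius r is drawn at 1 + k1 r^2 times it, then the intrinsics apply), "view" (4x4, takes a point from world to camera coordinates); the wrist camera has in their place "mount" (4x4, takes a point from camera to tool coordinates, whose origin is the TCP and whose axes are the tool frame's). Camera axes: x right, y up, looking along -z (the intrinsics and any distortion apply to the point x, -y, -z); pixel columns grow to the right and rows downward; lengths in m; the calibration is good to about 2 mm. A picture is of the moment at which its call begins: read the wrist's pose just before it.
- sign_off(): hands the job in, once; it reports no verdict.
The state is a dict: "clock": time; "qpos": joint angles; "qd": joint speeds; "effort": joint torques, N m; "position": TCP position; "ee_rot": TCP orientation; "contact_force": force on the tool from outside, world axes, zero at the start; "moment": the same for the moment, N m; "width": finger opening in m.
Only numpy, scipy, OpenCV 4.12 (cv2) and the standard library are available. Lean on these libraries where they do the work, as an engineer would, in place of code of your own. Each camera call takes 0.05 s, during which the arm holds its last target. There are 200 camera calls.

TASK

Take the print wheel cassette out of the electronic typewriter and stand it, grip tab up, in the empty slot of the wooden cassette rack. The carrier it sits in is parked under the hood at the right-hand end and may or may not be locked there (the marks on its little lock lever have worn off, so you only know by trying to slide it): slide it to the left, clear of the hood, flipping the lever over if it is held, and leave it there. Draw the cassette straight up by its tab, lower it right down to the floor of the slot without letting it drop, and leave everything else on the bench where it is.

Things in the scene. Friction and masses are not known exactly. Their poses are not given: they have to be found in the camera images.
- typewriter: Beige electronic typewriter, top cover off, fixed, 430 mm wide (y), 380 mm deep (x: -0.20 to 0.18). Origin under its middle on the bench; x from the keyboard to the rear, y to the left along the guide rods, z up. Keyboard rises to 80 mm at x = -0.08; behind it the open well of the carrier, to x = 0.065. Side cheeks (y = +-0.193 to +-0.215) 85 mm high, 120 mm from x = 0.06 rearward.
- platen_top (a point): Middle of the top line of the black platen roller behind the well: 100 mm above the bench, at x = 0.088, y = 0 in the typewriter's frame, roller 36 mm across, along y. The paper support behind it (x over 0.14) rises to 210 mm.
- hood_edge (a point): Middle of the hood's left edge, on its top face, 156 mm above the bench. The hood is a flat 6 mm plate, 55 mm in x (0.009 to 0.064) by 135 mm in y (-0.195 to -0.060, typewriter's frame), underside 150 mm up; the parked cassette stands beneath it with 6 mm of air above, so it cannot be lifted there. Finger plate and lever stand in front of the hood, in the open.
- carrier (a joint): How far the carrier has slid left (typewriter +y) from its parking place, m: 0 parked, 0.22 end stop. The carrier is a 112 mm wide steel bed on rods; free, it drags with about 2 N. The cassette is clear of the hood beyond 0.11. Locked, it gives 2 to 3 mm and then stops dead.
- finger_plate (a point): Grip point of the carrier's finger plate, a black upright plate 10 mm thick (typewriter's y), 26 mm in x, its top 105 mm above the bench, 13 mm above this point, and 55 mm above the bed around it. It moves with the carrier and stands 72 mm to the left of the lever.
- lock_lever (a joint): Angle of the lock lever on the carrier, rad: about +0.35 leaning to the rear (typewriter +x) or -0.35 leaning towards the keyboard; it falls over centre to one of these two and takes about 2 N at its knob. Which of the two locks the carrier differs from machine to machine and cannot be seen.
- lever_knob (a point): Centre of the black knob on the lever, 14 mm wide along y, 13 mm along x, 26 mm high. It lies 47 mm from the lever's pivot, which is 60 mm above the bench on the carrier at typewriter x = -0.05; the lever turns about an axis along the typewriter's y.
- cassette_holder (a point): Middle of the floor of the cassette's slot in the carrier (50 mm above the bench, moves with the carrier). The slot is upright, 12 mm wide along the typewriter's x, 94 mm along y, its walls 45 mm high.
- cassette_mid (a point): Centre (half-way up) of the print wheel cassette: a flat black frame with a grey daisy wheel, 8 mm thick (its x), 90 mm wide (its y), 94 mm high over all (its z, up): 80 mm of frame and above it, mid-edge, a ribbed grip tab 34 mm wide, 14 mm high, 8 mm thick. The tab's centre lies 40 mm above this point, the foot 47 mm below. 40 to 85 g.
- rack: Dark wooden block with four upright slots, fixed: 176 mm long (its x), 100 mm wide (its y), 54 mm high. Origin under its middle. The slots are 16 mm wide along x, at x = -0.066, -0.022, 0.022 and 0.066, 42 mm deep, open at both ends in y, their floor 12 mm above the bench. Three hold spare cassettes, one is empty.
- slot_floor (a point): Middle of the floor of the empty slot; axes as the rack's (x across the slot, y along it). The cassette belongs with its foot centred on this point, within the rack's width, its face across x.
- spare_a: Spare cassette standing in the rack, same size and shape as the one in the machine; origin under its foot.
- spare_b: Spare cassette, as spare_a.
- spare_c: Spare cassette, as spare_a.
- ribbon_cartridge: Bystander: flat black ribbon cartridge 75 x 135 x 18 mm, right of the typewriter; origin under its middle.
- screwdriver: Bystander: screwdriver 190 mm long with a wooden handle, close to the right side of the typewriter; origin under its middle.
- brush: Bystander: cleaning brush 180 mm long, in front of the rack; origin under its middle.
- oil_bottle: Bystander: white bottle 48 mm across, 130 mm high, right of the typewriter; origin under its middle.
- tin: Bystander: open aluminium tin 72 mm across, 75 mm high, behind the rack; origin under its middle.
- mug: Bystander: white mug 82 mm across, 92 mm high, at the front right; origin under its middle.

How it is judged:
On the way, in this order (a step that is already met when the one before it is completed fails the run):
1. the carrier has been slid left, clear of the hood (value of joint carrier above 0.1 m), for 0.2 s.
2. the cassette has been drawn up out of its holder (z of cassette_mid in the frame of cassette_holder above 0.095 m), for 0.1 s.
At the end, for the whole second after the job is handed in: The carrier is left at least 100 mm to the left of its parking place, and the cassette stands at rest in the empty slot of the rack, tab up, its foot on the slot's floor (within 5 mm), no more than 25 mm off the middle of the slot lengthways, leaning less than 0.2 rad (value of joint carrier above 0.1 m and x of cassette_mid in the frame of slot_floor between -0.01 and 0.01 m and y of cassette_mid in the frame of slot_floor between -0.025 and 0.025 m and z of cassette_mid in the frame of slot_floor between 0.041 and 0.052 m and angle between cassette_mid's own z axis and vertical below 0.2 rad and linear speed of cassette below 0.02 m/s); the robot touches nothing.
It fails at once if the cassette was let fall (moving faster than 0.5 m/s with no finger on it, away from the carrier) (contact force between the fingers and cassette below 0.05 N and linear speed of cassette above 0.5 m/s and horizontal distance between cassette_mid and cassette_holder above 0.05 m).
It fails at once if a spare cassette was shifted by more than 20 mm (distance of any of spare_a, spare_b, spare_c from where it was at the start of the episode above 0.02 m).
It fails at once if another thing on the bench was shifted by more than 30 mm (distance of any of ribbon_cartridge, screwdriver, brush, oil_bottle, tin, mug from where it was at the start of the episode above 0.03 m).
It also fails if it takes over 72 s, if anything falls off the work surface, if the arm or the gripper's body presses on something with over 40 N, if the wrist force passes 120 N, or if a joint passes its speed limit or range.

## Working session

There is one attempt and no reset: what is moved stays moved. The work goes in short steps, Python scripts to look and compute and a tool call to move; the robot and the scene stay as the last step left them, time stands still between calls to the robot, and variables do not carry over. Pictures are saved under pics/ and viewed, about 8 in all and at most 12, crops included, and the job is handed in when it is done.

Besides the shell and the picture viewer there is one more tool, called after "Emit:" as a command line: name --argument value ..., lists and objects as JSON in quotes. arm_command: Moves the arm, as the interface text tells. Its arguments: {"type":"object","properties":{"series":{"type":"array","items":{"type":"object","properties":{"dp":{"type":"array","items":{"type":"number"}},"angular":{"type":"array","items":{"type":"number"}},"gripper":{"type":"number"}}}},"grip_force":{"type":"number"}},"required":["series"]}

```bash
mkdir -p pics; cat > h.py <<'E'
import numpy as np, cv2
from rig import get_state, get_image, sign_off, grip_depth
def cloud(d, V=None):
    """world points per pixel (h,w,3) from the depth"""
    K=d["mtx"]; h,w=d["depth"].shape
    u,v=np.meshgrid(np.arange(w),np.arange(h))
    p=np.stack([u,v],-1).reshape(-1,1,2).astype(np.float64)
    s=cv2.undistortPoints(p,np.array(K,float),np.array([d["k1"],0,0,0.])).reshape(h,w,2)
    z=d["depth"]; c=np.stack([s[...,0]*z,-s[...,1]*z,-z,np.ones_like(z)],-1)
    T=np.linalg.inv(d["view"]) if V is None else V
    P=(c@T.T)[...,:3]; P[z<=0]=np.nan
    return P
E
python3 - <<'E'
from h import *
for n in("top","side"):
    d=get_image(n); cv2.imwrite(f"pics/{n}0.png",d["image"]); np.savez(f"{n}0.npz",**d)
    C=np.linalg.inv(d["view"]); print(n,C.round(3).tolist(),d["mtx"],d["k1"],(d["depth"]>0).mean())
s=get_state(); print(s,grip_depth)
E
```

```text
top [[-0.019, 0.988, -0.156, 0.303], [-1.0, -0.022, -0.022, -0.079], [-0.025, 0.156, 0.987, 1.353], [0.0, 0.0, 0.0, 1.0]] [[405.19315806   0.         323.90212556]
 [  0.         405.19315806 199.66538666]
 [  0.           0.           1.        ]] -0.019069298648529305 0.99590234375
side [[-0.911, 0.297, -0.287, 0.117], [-0.413, -0.639, 0.649, 0.76], [0.009, 0.71, 0.705, 1.016], [0.0, 0.0, 0.0, 1.0]] [[395.87296917   0.         318.76548494]
 [  0.         395.87296917 198.38783491]
 [  0.           0.           1.        ]] -0.0776974051435029 0.99596484375
{'clock': 0.1, 'qpos': array([ 1.00202974e+00,  2.76551133e-01,  1.50602981e+00, -1.24833494e-05,
        1.36073393e+00, -1.20977476e-01]), 'qd': array([ 0.00048036, -0.00192539, -0.00389307, -0.00091729, -0.00058173,
        0.0009351 ]), 'effort': array([ 1.31026849e-03, -4.17698622e+01, -2.46404868e+01, -8.01010697e-05,
        5.77641214e-03, -6.54965490e-06]), 'position': array([0.24868957, 0.51789159, 0.23050591]), 'ee_rot': array([ 0.59798476, -0.37676994,  0.5990826 ,  0.37624285]), 'contact_force': array([-0.21783115,  0.90899864, -0.59394677]), 'moment': array([-0.06955665,  0.02224232, -0.00878337]), 'width': 0.08558220164238943} 0.0187
```

View pics/top0.png

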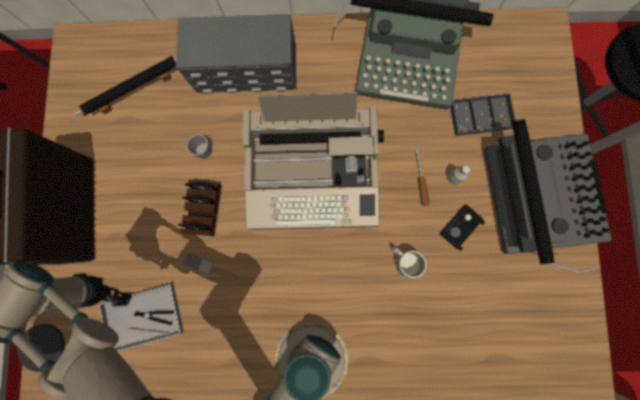

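View pics/side0.png

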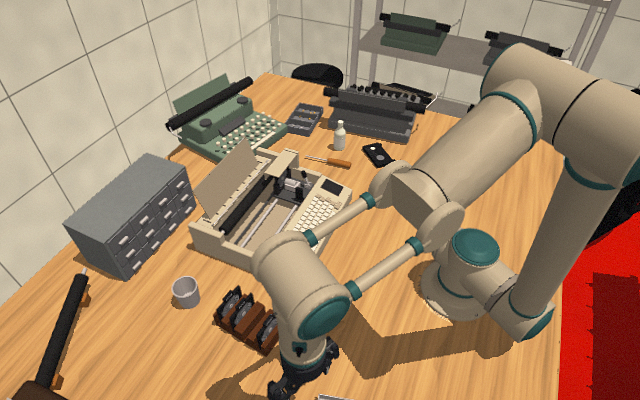

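The top view shows the typewriter around (312,160), with the hood at (352,146) and the finger plate and lever near (350,165). The rack is at (200,207), the tin at (198,147) and the screwdriver at (423,178). Next I measure from depth.

```bash
cat > ortho.py <<'E'
from h import *
def ortho(P,img,x0,x1,y0,y1,res=0.001):
    # image: rows down = -x, cols right = -y ; returns colour, height
    H=int((x1-x0)/res);W=int((y1-y0)/res)
    r=((x1-P[...,0])/res);c=((y1-P[...,1])/res)
    ok=np.isfinite(r)&(r>=0)&(r<H)&(c>=0)&(c<W)
    o=np.argsort(P[...,2][ok]); r=r[ok][o].astype(int);c=c[ok][o].astype(int)
    I=np.zeros((H,W,3),np.uint8);Z=np.full((H,W),-1.,np.float32)
    k=max(1,int(0.003/res))
    I0=img[ok][o];Z0=P[...,2][ok][o]
    for a,b,i,z in zip(r,c,I0,Z0): I[a:a+k,b:b+k]=i;Z[a:a+k,b:b+k]=z
    return I,Z
E
python3 - <<'E'
from ortho import *
t=np.load("top0.npz");s=np.load("side0.npz")
Pt=cloud(t);Ps=cloud(s)
# bench check
print("bench z",np.nanmedian(Pt[300:340,400:500,2]),np.nanmedian(Ps[340:390,110:190,2]))
# rack region
import itertools
for n,P in(("t",Pt),("s",Ps)):
    m=(P[...,2]>.03)&(P[...,0]>.15)&(P[...,0]<.42)&(P[...,1]>.17)&(P[...,1]<.42)
    print(n,m.sum(), P[m].min(0),P[m].max(0))
    m&=(P[...,2]<.07)
    if m.sum(): print(cv2.minAreaRect(P[m][:,:2].astype(np.float32)*1000))
    m=(P[...,2]>.06)&(P[...,0]>.2)&(P[...,0]<.7)&(P[...,1]>-.3)&(P[...,1]<.2)
    print(P[m].min(0),P[m].max(0))
# composite crops
a=cv2.resize(t["image"][170:245,165:235],None,fx=5,fy=5,interpolation=2)
b=cv2.resize(t["image"][90:235,235:390],None,fx=3.2,fy=3.2,interpolation=2)
I=np.zeros((600,800,3),np.uint8);I[:a.shape[0],:a.shape[1]][:, :]=a[:, :]
I[:b.shape[0],800-b.shape[1]+96:]=b[:,:b.shape[1]-96] if False else I[:b.shape[0],800-b.shape[1]+96:]
cv2.imwrite("pics/rackcrop.png",np.hstack([cv2.resize(a,(300,321)),cv2.resize(b,(343,321))]))
E
```

```text
bench z 0.0008710125620198239 -0.0011977757919050536
t 2683 [0.1500056  0.2739499  0.03083224] [0.41983248 0.41978848 0.69463094]
((414.08837890625, 367.1813049316406), (100.61222076416016, 13.986117362976074), 83.06358337402344)
[ 0.26381211 -0.29976691  0.06000319] [0.69994861 0.19997723 0.1663071 ]
s 3086 [0.15000126 0.28772939 0.03021482] [0.41985375 0.41997667 0.6925828 ]
((413.45050048828125, 384.45672607421875), (70.97891235351562, 12.577452659606934), 84.66606140136719)
[ 0.42931557 -0.22912436  0.06001579] [0.69995617 0.19999305 0.15964404]
```

View pics/rackcrop.png

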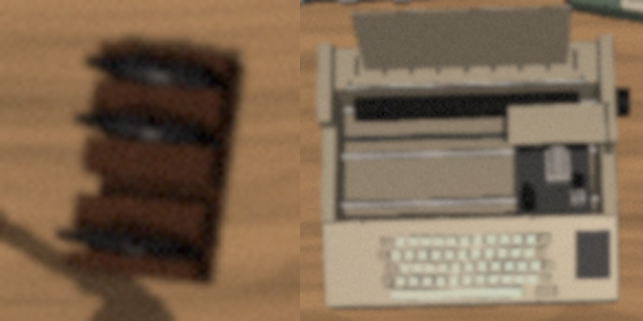

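The rack crop shows cassettes in slots 1, 2 and 4 from the back, so the third is empty. The carrier bed is on the right at crop (550,180), with the finger plate at (527,197) and the knob at (578,180).

```bash
cat > m.py <<'E'
from ortho import *
t=np.load("top0.npz");s=np.load("side0.npz")
Pt=cloud(t);Ps=cloud(s)
def box(P,x0,x1,y0,y1,z0,z1): return (P[...,0]>x0)&(P[...,0]<x1)&(P[...,1]>y0)&(P[...,1]<y1)&(P[...,2]>z0)&(P[...,2]<z1)
E
python3 - <<'E'
from m import *
print("rack px world", Pt[207,200],Pt[147,198],Pt[146,352])
for n,P in(("t",Pt),("s",Ps)):
    m=box(P,.4,.7,.2,.5,.044,.062)
    print(n,"rack",m.sum(),np.round(cv2.minAreaRect(P[m][:,:2].astype(np.float32)*1000)[0:3:2][0],1),cv2.minAreaRect(P[m][:,:2].astype(np.float32)*1000))
    m=box(P,.4,.8,-.4,.3,.15,.162); 
    print(n,"hood?",m.sum()); q=P[m]
    mm=box(P,.55,.72,-.25,.0,.148,.165); print(cv2.minAreaRect(P[mm][:,:2].astype(np.float32)*1000),np.median(P[mm][:,2]))
    m=box(P,.35,.9,-.4,.3,.04,.17); print("tw",cv2.minAreaRect(P[m][:,:2].astype(np.float32)*1000))
# tall items in rack: cassettes
m=box(Pt,.35,.7,.2,.5,.07,.12);print("spares")
n,l,st,c=cv2.connectedComponentsWithStats(m.astype(np.uint8))
for i in range(1,n):
    if st[i,4]>15: print(st[i],np.median(Pt[l==i],0).round(3),np.max(Pt[l==i][:,2]),cv2.minAreaRect(Pt[l==i][:,:2].astype(np.float32)*1000))
E
```

```text
rack px world [0.49324655 0.35391274 0.05875398] [0.71115713 0.38425675 0.00791485] [ 0.65630708 -0.14114309  0.15729274]
t rack 1148 [548.3 298.8] ((548.2728881835938, 298.8013916015625), (216.01022338867188, 296.0556640625), 85.46598052978516)
t hood? 1099
((659.0195922851562, -143.38165283203125), (56.2945671081543, 150.37820434570312), 0.04956134036183357) 0.1572930897999869
tw ((647.1110229492188, -44.9248046875), (675.6687622070312, 555.0513305664062), 85.4927978515625)
s rack 1407 [553.8 306.6] ((553.8167724609375, 306.6199951171875), (204.4910430908203, 304.82550048828125), 85.83468627929688)
s hood? 712
((658.6611938476562, -144.54098510742188), (58.591644287109375, 153.63836669921875), 1.3721977472305298) 0.15415277410017386
tw ((660.1056518554688, -65.959228515625), (665.6260375976562, 479.72576904296875), 89.99664306640625)
spares
[187 145  22  10  48] [0.677 0.361 0.076] 0.08247065650226948 ((681.7771606445312, 363.28662109375), (68.63123321533203, 32.935184478759766), 88.15406799316406)
[242 144   5  54 103] [0.607 0.203 0.086] 0.11987528318349883 ((601.9396362304688, 203.5283660888672), (6.936869144439697, 162.70619201660156), 89.98719024658203)
[185 182  30   7  94] [0.559 0.342 0.096] 0.11330122331052217 ((560.118408203125, 349.6799621582031), (89.63182067871094, 8.681024551391602), 82.44752502441406)
[183 196  30   6  98] [0.515 0.351 0.096] 0.11206144496323667 ((516.5431518554688, 354.62567138671875), (88.80071258544922, 9.116918563842773), 82.10943603515625)
[178 223  31   6  88] [0.428 0.361 0.096] 0.11443731622963416 ((429.4266052246094, 366.6402893066406), (90.40135955810547, 9.197471618652344), 81.975341796875)
```

```bash
python3 - <<'E'
from m import *
for n,P,D in(("t",Pt,t),("s",Ps,s)):
    m=box(P,.37,.6,.28,.43,.047,.062)
    hsv=cv2.cvtColor(D["image"],cv2.COLOR_BGR2HSV)
    r=cv2.minAreaRect(P[m][:,:2].astype(np.float32)*1000); print(n,"rack",m.sum(),r,np.median(P[m][:,2]))
    u=np.array([np.cos(-.129),np.sin(-.129)]);v=np.array([-u[1],u[0]]);q=P[m][:,:2]
    print(" along",np.percentile(q@u,[0,2,98,100])," across",np.percentile(q@v,[0,2,98,100]))
u=np.array([np.cos(-.129),np.sin(-.129)]);v=np.array([-u[1],u[0]])
for p in([.5601,.3497],[.5165,.3546],[.4294,.3666]): print(np.array(p)@u,np.array(p)@v)
# typewriter yaw: hood edges in top view at high z, per column/row
for n,P in(("t",Pt),("s",Ps)):
    m=box(P,.6,.72,-.22,-.0,.150,.163); q=P[m]
    front=[];left=[]
    for y in np.arange(-.2,-.08,.01):
        k=q[abs(q[:,1]-y)<.005]
        if len(k)>5: front.append((y,k[:,0].min(),k[:,0].max()))
    f=np.array(front); print(n,"front fit",np.polyfit(f[:,0],f[:,1],1),"back",np.polyfit(f[:,0],f[:,2],1)); print(f.round(4)[::3].tolist())
    for x in np.arange(.635,.685,.01):
        k=q[abs(q[:,0]-x)<.005]; left.append((x,k[:,1].max(),k[:,1].min()))
    print(np.round(left,4).tolist())
    # well left/cheeks: cheek z .12
    m=box(P,.4,.9,-.3,.25,.06,.1); q=P[m]
    k=[(y,q[abs(q[:,1]-y)<.006][:,0].min()) for y in np.arange(-.22,.18,.02) if (abs(q[:,1]-y)<.006).sum()>3]
    print("kbd z>.06",np.polyfit(*np.array(k).T,1),k[::5])
# carrier stuff
I,Z=ortho(Pt,t["image"],.5,.72,-.24,-.02,.001)
m=box(Pt,.5,.64,-.2,-.06,.085,.125)
n,l,st,c=cv2.connectedComponentsWithStats(m.astype(np.uint8))
for i in range(1,n): 
    if st[i,4]>3: print(st[i],Pt[l==i].min(0).round(3),Pt[l==i].max(0).round(3))
E
```

```text
t rack 1063 ((494.654296875, 358.0276184082031), (102.16073608398438, 176.1841583251953), 82.51510620117188) 0.055799728991252184
 along [0.35647019 0.35869278 0.53015498 0.53265869]  across [0.36767287 0.36936175 0.46652862 0.46983629]
s rack 1150 ((492.24224853515625, 358.7557373046875), (102.1923828125, 173.92999267578125), 82.27800750732422) 0.052767425230797416
 along [0.35510795 0.35656831 0.51229741 0.52918054]  across [0.36793475 0.37252051 0.46898515 0.47016791]
0.5104598591828088 0.41884702716274247
0.4665917818564517 0.41809749951897746
0.3786717827715802 0.41879302875357555
t front fit [-0.01494511  0.62971971] back [0.03271547 0.68981469]
[[-0.2, 0.6326, 0.6835], [-0.17, 0.6331, 0.6835], [-0.14, 0.6321, 0.6845], [-0.11, 0.6308, 0.6863]]
[[0.635, -0.0705, -0.2163], [0.645, -0.0707, -0.2168], [0.655, -0.071, -0.2177], [0.665, -0.0682, -0.2178], [0.675, -0.0682, -0.2186], [0.685, -0.0684, -0.2154]]
kbd z>.06 [-0.0256714   0.43490548] [(np.float64(-0.22), np.float64(0.45439484112228007)), (np.float64(-0.12000000000000005), np.float64(0.43340944783350893)), (np.float64(-0.020
[... 251 characters left out ...]
 0.6292, 0.6845], [-0.11, 0.6316, 0.6867]]
[[0.635, -0.0682, -0.2158], [0.645, -0.0681, -0.219], [0.655, -0.0696, -0.2131], [0.665, -0.0691, -0.2172], [0.675, -0.0684, -0.2161], [0.685, -0.0724, -0.2192]]
kbd z>.06 [0.5511274  0.51732702] [(np.float64(-0.22), np.float64(0.4706052274025275)), (np.float64(-0.12000000000000005), np.float64(0.4371823689837724)), (np.float64(-0.0200000000000001), np.float64(0.45410060234074906)), (np.float64(0.07999999999999982), np.float64(0.43686850106682246))]
[348 157   6  11  30] [ 0.608 -0.146  0.085] [ 0.64  -0.13   0.092]
[358 168   5   9  37] [ 0.578 -0.173  0.085] [ 0.598 -0.16   0.124]
[336 173   4  10  36] [ 0.559 -0.1    0.086] [ 0.585 -0.09   0.11 ]
```

```bash
cat > go.py <<'E'
import sys,numpy as np
from scipy.spatial.transform import Rotation as R
from rig import get_state
def plan(p,jaw):
    s=get_state(); q=s["ee_rot"]; C=R.from_quat(np.r_[q[1:],q[0]])
    x=np.array([0,0,-1.]); best=None
    for k in(jaw,jaw+np.pi):
        z=np.array([np.cos(k),np.sin(k),0]); T=R.from_matrix(np.stack([x,np.cross(z,x),z],1))
        rv=(C.inv()*T).as_rotvec()
        # prefer the turn keeping joint 6 far from its limits
        if best is None or np.linalg.norm(rv)<np.linalg.norm(best[0]): best=(rv,T)
    d=np.array(p)-s["position"]
    print("clock",s["clock"],"pos",s["position"].round(4),"q",s["qpos"].round(2),"F",s["contact_force"].round(1),"w",round(s["width"],4))
    print("axes",C.as_matrix().round(3).tolist())
    print("turn now (units)",(best[0]/(np.pi/2)).round(3),"world d",d.round(4))
    print("dp now axes (units)",(C.inv().apply(d)/.12).round(3),"dp after turn",(best[1].inv().apply(d)/.12).round(3))
if __name__=="__main__": a=list(map(float,sys.argv[1:])); plan(a[:3],a[3])
E
python3 go.py .572 -.095 .2 1.58
```

```text
clock 0.1 pos [0.2487 0.5179 0.2305] q [ 1.    0.28  1.51 -0.    1.36 -0.12] F [-0.2  0.9 -0.6] w 0.0856
axes [[-0.001, -0.901, 0.433], [-0.001, 0.433, 0.901], [-1.0, 0.0, -0.002]]
turn now (units) [-0.291 -0.001 -0.   ] world d [ 0.3233 -0.6129 -0.0305]
dp now axes (units) [ 0.259 -4.64  -3.437] dp after turn [ 0.254 -2.647 -5.132]
```

Emit:
arm_command --series '[{"dp": [0, 0, 0], "angular": [-0.1, 0, 0], "gripper": 40}, {"dp": [0, 0, 0], "angular": [-0.1, 0, 0], "gripper": 40}, {"dp": [0, 0, 0], "angular": [-0.09, 0, 0], "gripper": 40}, {"dp": [0, -0.2, -0.4], "angular": [0, 0, 0], "gripper": 40}, {"dp": [0, -0.2, -0.4], "angular": [0, 0, 0], "gripper": 40}, {"dp": [0, -0.2, -0.4], "angular": [0, 0, 0], "gripper": 40}, {"dp": [0, -0.2, -0.4], "angular": [0, 0, 0], "gripper": 40}, {"dp": [0, -0.2, -0.4], "angular": [0, 0, 0], "gripper": 40}]' --grip_force 30

```text
clock: 1.1
position: [0.3754, 0.2764, 0.2269]
ee_rot: [-0.489, 0.508, -0.495, -0.508]
contact_force: [0.8, 0.3, 0.5]
width: 0.0401
```

```bash
python3 go.py .572 -.095 .2 1.58
```

```text
clock 1.1 pos [0.3754 0.2764 0.2269] q [ 0.49  0.12  1.72 -0.    1.31 -1.11] F [0.8 0.3 0.5] w 0.0401
axes [[-0.005, -0.999, -0.032], [-0.006, -0.032, 0.999], [-1.0, 0.005, -0.006]]
turn now (units) [ 0.014 -0.004 -0.003] world d [ 0.1966 -0.3714 -0.0269]
dp now axes (units) [ 0.235 -1.54  -3.144] dp after turn [ 0.224 -1.61  -3.11 ]
```

Emit:
arm_command --series '[{"dp": [0, -0.2, -0.39], "angular": [0.014, -0.004, -0.003], "gripper": 40}, {"dp": [0, -0.2, -0.4], "angular": [0, 0, 0], "gripper": 40}, {"dp": [0, -0.2, -0.4], "angular": [0, 0, 0], "gripper": 40}, {"dp": [0, -0.2, -0.4], "angular": [0, 0, 0], "gripper": 40}, {"dp": [0, -0.2, -0.4], "angular": [0, 0, 0], "gripper": 40}, {"dp": [0, -0.2, -0.4], "angular": [0, 0, 0], "gripper": 40}, {"dp": [0, -0.2, -0.4], "angular": [0, 0, 0], "gripper": 40}, {"dp": [0, -0.18, -0.3], "angular": [0, 0, 0], "gripper": 40}]'

```text
clock: 2.1
position: [0.5725, -0.106, 0.2242]
ee_rot: [0.498, -0.5, 0.498, 0.503]
contact_force: [1.0, 0.6, -0.5]
width: 0.0399
```

```bash
python3 - <<'E'
from h import *
from scipy.spatial.transform import Rotation as R
s=get_state();d=get_image("wrist");print(d["mount"])
q=s["ee_rot"];T=np.eye(4);T[:3,:3]=R.from_quat(np.r_[q[1:],q[0]]).as_matrix();T[:3,3]=s["position"]
P=cloud(d,T@d["mount"]);np.savez("w1.npz",P=P,image=d["image"])
cv2.imwrite("pics/w1.png",d["image"])
E
python3 go.py .572 -.095 .2 1.58
```

```text
[[-7.57516702e-04  2.95065026e-01 -9.55476874e-01 -1.42498152e-01]
 [ 3.35491697e-04  9.55477169e-01  2.95064851e-01  7.57736341e-02]
 [ 9.99999657e-01 -9.70380055e-05 -8.22781780e-04  1.60572960e-03]
 [ 0.00000000e+00  0.00000000e+00  0.00000000e+00  1.00000000e+00]]
clock 2.15 pos [ 0.5759 -0.1111  0.2237] q [-0.31  0.3   1.49 -0.    1.35 -1.88] F [ 4.5 -2.9 -0.5] w 0.0403
axes [[0.001, -1.0, -0.005], [-0.003, -0.005, 1.0], [-1.0, -0.001, -0.003]]
turn now (units) [-0.003 -0.002  0.001] world d [-0.0039  0.0161 -0.0237]
dp now axes (units) [0.197 0.032 0.135] dp after turn [0.198 0.031 0.135]
```

View pics/w1.png

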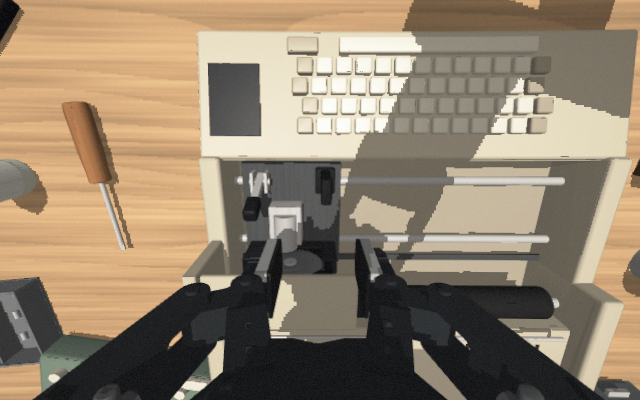

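The wrist view shows the finger plate at (326,180) and the lever at (258,183), its knob at (252,207) leaning rearwards. Part of the cassette is visible at (300,262) under the hood. I'll re-measure at rest.

```bash
cat > wc.py <<'E'
from h import *
from scipy.spatial.transform import Rotation as R
def wrist():
    s=get_state();d=get_image("wrist")
    q=s["ee_rot"];T=np.eye(4);T[:3,:3]=R.from_quat(np.r_[q[1:],q[0]]).as_matrix();T[:3,3]=s["position"]
    return cloud(d,T@d["mount"]),d
def comps(P,d,b,mn=10,dark=None):
    m=np.ones(P.shape[:2],bool)
    for i in range(3): m&=(P[...,i]>b[2*i])&(P[...,i]<b[2*i+1])
    if dark: m&=d["image"].max(-1)<dark
    n,l,st,c=cv2.connectedComponentsWithStats(m.astype(np.uint8))
    for i in range(1,n):
        if st[i,4]>mn:
            p=P[l==i]; print(st[i],"min",np.percentile(p,2,axis=0).round(4),"max",np.percentile(p,98,axis=0).round(4))
E
python3 - <<'E'
from wc import *
P,d=wrist()
comps(P,d,(.53,.625,-.2,-.06,.085,.125))
comps(P,d,(.53,.625,-.2,-.06,.095,.125))
E
python3 go.py .572 -.095 .2 1.58
```

```text
[327 171  11  31 329] min [ 0.5583 -0.1011  0.0874] max [ 0.5837 -0.0916  0.1061]
[248 188  19  30 424] min [ 0.5771 -0.1738  0.0861] max [ 0.5969 -0.1609  0.1179]
[327 173  11  29 303] min [ 0.5584 -0.1011  0.0961] max [ 0.5839 -0.0916  0.1061]
[248 193  19  25 380] min [ 0.5793 -0.1738  0.0965] max [ 0.597  -0.1609  0.1179]
clock 2.2 pos [ 0.574  -0.1081  0.2236] q [-0.31  0.29  1.5   0.    1.35 -1.88] F [-0.7  0.3 -1.1] w 0.0402
axes [[-0.001, -1.0, -0.004], [0.0, -0.004, 1.0], [-1.0, 0.001, 0.0]]
turn now (units) [-0.003  0.    -0.001] world d [-0.002   0.0131 -0.0236]
dp now axes (units) [0.197 0.016 0.109] dp after turn [0.197 0.016 0.109]
```

Emit:
arm_command --series '[{"dp": [0, 0.025, 0.1], "angular": [0, 0, 0], "gripper": 40}, {"dp": [0, 0, 0], "angular": [0, 0, 0], "gripper": 40}, {"dp": [0.3, 0, 0], "angular": [0, 0, 0], "gripper": 40}, {"dp": [0.3, 0, 0], "angular": [0, 0, 0], "gripper": 40}, {"dp": [0.3, 0, 0], "angular": [0, 0, 0], "gripper": 40}, {"dp": [0.15, 0, 0], "angular": [0, 0, 0], "gripper": 40}, {"dp": [0.05, 0, 0], "angular": [0, 0, 0], "gripper": 40}, {"dp": [0, 0, 0], "angular": [0, 0, 0], "gripper": 40}]'

```text
clock: 3.2
position: [0.5671, -0.0854, 0.0906]
ee_rot: [0.497, -0.503, 0.496, 0.504]
contact_force: [0.6, -0.4, 0.1]
width: 0.0402
```

```bash
python3 go.py .571 -.096 .073 1.575
```

```text
clock 3.2 pos [ 0.5671 -0.0854  0.0906] q [-0.27  0.39  1.72  0.    1.04 -1.86] F [ 0.6 -0.4  0.1] w 0.0402
axes [[0.0, -1.0, -0.015], [0.002, -0.015, 1.0], [-1.0, -0.0, 0.002]]
turn now (units) [0.007 0.001 0.   ] world d [ 0.0039 -0.0106 -0.0176]
dp now axes (units) [ 0.146 -0.031 -0.089] dp after turn [ 0.146 -0.032 -0.088]
```

Emit:
arm_command --series '[{"dp": [0.08, -0.03, -0.09], "angular": [0.007, 0, 0], "gripper": 40}, {"dp": [0.05, 0, 0], "angular": [0, 0, 0], "gripper": 40}, {"dp": [0, 0, 0], "angular": [0, 0, 0], "gripper": 40}, {"dp": [0, 0, 0], "angular": [0, 0, 0], "gripper": 40}, {"dp": [0, 0, 0], "angular": [0, 0, 0], "gripper": 4}, {"dp": [0, 0, 0], "angular": [0, 0, 0], "gripper": 4}, {"dp": [0, 0, 0], "angular": [0, 0, 0], "gripper": 4}, {"dp": [0, 0, 0], "angular": [0, 0, 0], "gripper": 4}]'

```text
clock: 4.2
position: [0.5729, -0.0976, 0.0767]
ee_rot: [-0.5, 0.502, -0.498, -0.499]
contact_force: [0.1, -0.4, -0.0]
width: 0.0093
```

```bash
python3 go.py .571 -.096 .073 1.575
```

```text
clock 4.2 pos [ 0.5729 -0.0976  0.0767] q [-0.29  0.41  1.72  0.    1.01 -1.86] F [ 0.1 -0.4 -0. ] w 0.0093
axes [[0.005, -1.0, -0.003], [-0.0, -0.003, 1.0], [-1.0, -0.005, -0.0]]
turn now (units) [-0.001 -0.     0.003] world d [-0.0019  0.0016 -0.0037]
dp now axes (units) [0.031 0.016 0.013] dp after turn [0.031 0.016 0.013]
```

Emit:
arm_command --series '[{"dp": [0, 0, 0.03], "angular": [0, 0, 0], "gripper": 4}, {"dp": [0, 0, 0.03], "angular": [0, 0, 0], "gripper": 4}, {"dp": [0, 0, 0.03], "angular": [0, 0, 0], "gripper": 4}, {"dp": [0, 0, 0.03], "angular": [0, 0, 0], "gripper": 4}, {"dp": [0, 0, 0.03], "angular": [0, 0, 0], "gripper": 4}, {"dp": [0, 0, 0.03], "angular": [0, 0, 0], "gripper": 4}, {"dp": [0, 0, 0.03], "angular": [0, 0, 0], "gripper": 4}, {"dp": [0, 0, 0.03], "angular": [0, 0, 0], "gripper": 4}]'

```text
clock: 5.2
position: [0.5728, -0.0678, 0.0767]
ee_rot: [-0.5, 0.503, -0.498, -0.499]
contact_force: [-0.2, -1.7, 0.8]
width: 0.0092
```

```bash
python3 go.py .571 .034 .073 1.575
```

```text
clock 5.2 pos [ 0.5728 -0.0678  0.0767] q [-0.24  0.4   1.73 -0.    1.   -1.81] F [-0.2 -1.7  0.8] w 0.0092
axes [[0.005, -1.0, -0.004], [-0.002, -0.004, 1.0], [-1.0, -0.005, -0.002]]
turn now (units) [-0.    -0.001  0.003] world d [-0.0018  0.1018 -0.0037]
dp now axes (units) [0.029 0.013 0.849] dp after turn [0.031 0.012 0.849]
```

Emit:
arm_command --series '[{"dp": [0, 0, 0.08], "angular": [0, 0, 0], "gripper": 4}, {"dp": [0, 0, 0.12], "angular": [0, 0, 0], "gripper": 4}, {"dp": [0, 0, 0.15], "angular": [0, 0, 0], "gripper": 4}, {"dp": [0, 0, 0.15], "angular": [0, 0, 0], "gripper": 4}, {"dp": [0, 0, 0.15], "angular": [0, 0, 0], "gripper": 4}, {"dp": [0, 0, 0.12], "angular": [0, 0, 0], "gripper": 4}, {"dp": [0, 0, 0.08], "angular": [0, 0, 0], "gripper": 4}, {"dp": [0, 0, 0.05], "angular": [0, 0, 0], "gripper": 4}]'

```text
clock: 6.2
position: [0.5725, 0.049, 0.0767]
ee_rot: [-0.5, 0.503, -0.498, -0.499]
contact_force: [1.4, -2.9, 0.4]
width: 0.0096
```

Emit:
arm_command --series '[{"dp": [0, 0, 0], "angular": [0, 0, 0], "gripper": 4}, {"dp": [0, 0, 0], "angular": [0, 0, 0], "gripper": 4}, {"dp": [0, 0, 0], "angular": [0, 0, 0], "gripper": 40}, {"dp": [0, 0, 0], "angular": [0, 0, 0], "gripper": 40}, {"dp": [0, 0, 0], "angular": [0, 0, 0], "gripper": 40}, {"dp": [-0.3, 0, 0], "angular": [0, 0, 0], "gripper": 40}, {"dp": [-0.4, 0, 0], "angular": [0, 0, 0], "gripper": 40}, {"dp": [-0.4, 0, 0], "angular": [0, 0, 0], "gripper": 40}]'

```text
clock: 7.2
position: [0.5683, 0.0491, 0.2072]
ee_rot: [0.498, -0.499, 0.501, 0.502]
contact_force: [0.6, 0.0, 0.1]
width: 0.0404
```

Emit:
arm_command --series '[{"dp": [-0.3, 0, 0], "angular": [0, 0, 0], "gripper": 40}, {"dp": [0, 0.3, 0], "angular": [0, 0, 0], "gripper": 40}, {"dp": [0, 0.3, 0], "angular": [0, 0, 0], "gripper": 40}, {"dp": [0, 0, 0], "angular": [0, 0, 0], "gripper": 40}, {"dp": [0, 0, 0], "angular": [0, 0, 0], "gripper": 40}, {"dp": [0, 0, 0], "angular": [0, 0, 0], "gripper": 40}, {"dp": [0, 0, 0], "angular": [0, 0, 0], "gripper": 40}, {"dp": [0, 0, 0], "angular": [0, 0, 0], "gripper": 40}]'

```text
clock: 8.2
position: [0.5001, 0.0482, 0.2493]
ee_rot: [-0.501, 0.502, -0.498, -0.499]
contact_force: [0.4, 0.3, 0.5]
width: 0.0399
```

```bash
python3 - <<'E'
from wc import *
P,d=wrist(); cv2.imwrite("pics/w2.png",d["image"])
comps(P,d,(.53,.625,-.15,.16,.09,.125))
print("cassette");comps(P,d,(.6,.7,-.05,.16,.115,.15),10)
D=get_image("top");Q=cloud(D);print("top");comps(Q,D,(.53,.625,-.05,.16,.09,.15),5);comps(Q,D,(.6,.7,-.05,.16,.115,.15),3)
D=get_image("side");Q=cloud(D);print("side");comps(Q,D,(.53,.625,-.05,.16,.09,.15),5);comps(Q,D,(.6,.7,-.05,.16,.115,.15),3)
E
python3 go.py .571 .034 .2 1.575
```

```text
[316 232   9  26 229] min [0.5587 0.0479 0.0918] max [0.5833 0.0569 0.1061]
[251 247   8   8  12] min [ 0.5786 -0.0262  0.09  ] max [ 0.5817 -0.0201  0.1006]
cassette
[268 315  59  24 988] min [ 0.6514 -0.0036  0.1157] max [0.6591 0.0581 0.1441]
top
[311 169   5   8  32] min [ 0.5799 -0.0255  0.0972] max [ 0.5972 -0.0127  0.1224]
[297 147  20   5  76] min [ 0.6521 -0.0298  0.1173] max [0.6615 0.0248 0.1488]
side
[280 198   7   9  41] min [ 0.5793 -0.0253  0.0913] max [ 0.5961 -0.0106  0.117 ]
[274 216   8   7  39] min [0.5582 0.0473 0.0902] max [0.583  0.0578 0.1049]
[251 188  17  21 112] min [ 0.6518 -0.0268  0.1159] max [0.6618 0.0589 0.1442]
clock 8.35 pos [0.4998 0.0482 0.2494] q [-0.04  0.15  1.63  0.    1.36 -1.62] F [ 0.3  0.  -0. ] w 0.04
axes [[0.006, -1.0, -0.002], [0.001, -0.002, 1.0], [-1.0, -0.006, 0.001]]
turn now (units) [-0.001  0.     0.004] world d [ 0.0712 -0.0142 -0.0494]
dp now axes (units) [ 0.415 -0.591 -0.12 ] dp after turn [ 0.411 -0.593 -0.121]
```

View pics/w2.png

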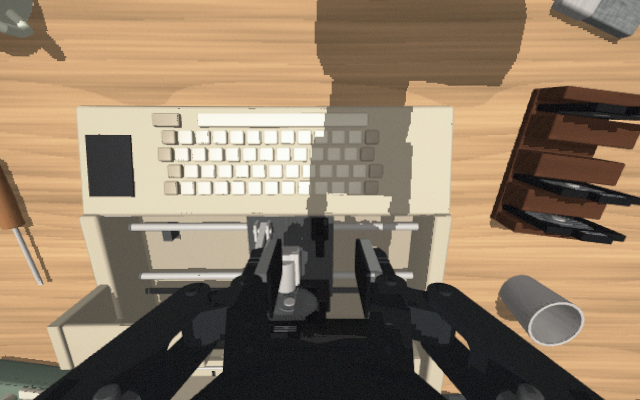

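Carrier has moved 0.148 m (finger plate y is now 0.052). The tab is visible around (288,328) and the finger plate at (320,243). Next I locate the tab precisely.

```bash
python3 - <<'E'
from wc import *
P,d=wrist()
A=[("w",P,d)]+[(n,cloud(D),D) for n,D in((n,get_image(n)) for n in("top","side"))]
for n,Q,D in A: print(n); comps(Q,D,(.62,.7,-.06,.12,.133,.155),3);comps(Q,D,(.62,.7,-.06,.12,.118,.155),3)
E
python3 go.py .656 .016 .2 0
```

```text
w
[270 326  32  13 365] min [ 0.6511 -0.001   0.1335] max [0.6577 0.0311 0.1446]
[268 317  59  22 884] min [ 0.6513 -0.0028  0.1186] max [0.6585 0.0581 0.1442]
top
[297 147  11   5  37] min [ 0.6522 -0.0007  0.1346] max [0.6614 0.0259 0.1497]
[314 148   2   3   4] min [ 0.6529 -0.0272  0.1337] max [ 0.6599 -0.0241  0.1363]
[297 147  20   5  76] min [ 0.6526 -0.0296  0.1196] max [0.6616 0.0249 0.1487]
side
[255 190   8   9  35] min [ 0.6524 -0.0015  0.1332] max [0.6607 0.0307 0.1449]
[251 188  16  21 103] min [ 0.6523 -0.0277  0.119 ] max [0.6615 0.0593 0.1446]
clock 8.5 pos [0.4996 0.0482 0.2495] q [-0.04  0.15  1.63  0.    1.36 -1.62] F [-0.2  0.6 -0.3] w 0.0396
axes [[0.006, -1.0, -0.002], [0.001, -0.002, 1.0], [-1.0, -0.006, 0.001]]
turn now (units) [-0.999 -0.003  0.004] world d [ 0.1564 -0.0322 -0.0495]
dp now axes (units) [ 0.421 -1.3   -0.271] dp after turn [ 0.413  0.269 -1.303]
```

Emit:
arm_command --series '[{"dp": [0, 0, 0], "angular": [0.11, 0, 0], "gripper": 40}, {"dp": [0, 0, 0], "angular": [0.11, 0, 0], "gripper": 40}, {"dp": [0, 0, 0], "angular": [0.11, 0, 0], "gripper": 40}, {"dp": [0, 0, 0], "angular": [0.11, 0, 0], "gripper": 40}, {"dp": [0, 0, 0], "angular": [0.11, 0, 0], "gripper": 40}, {"dp": [0, 0, 0], "angular": [0.11, 0, 0], "gripper": 40}, {"dp": [0, 0, 0], "angular": [0.11, 0, 0], "gripper": 40}, {"dp": [0, 0, 0], "angular": [0.11, 0, 0], "gripper": 40}]'

```text
clock: 9.5
position: [0.4994, 0.0483, 0.2499]
ee_rot: [0.708, -0.051, 0.703, 0.051]
contact_force: [-0.3, 0.6, 0.3]
width: 0.0398
```

```bash
python3 go.py .656 .015 .22 0.005
```

```text
clock 9.5 pos [0.4994 0.0483 0.2499] q [-0.04  0.15  1.63  0.    1.36 -0.19] F [-0.3  0.6  0.3] w 0.0398
axes [[0.007, -0.144, 0.99], [0.001, 0.99, 0.144], [-1.0, -0.0, 0.007]]
turn now (units) [ 0.089  0.005 -0.   ] world d [ 0.1566 -0.0333 -0.0299]
dp now axes (units) [ 0.258 -0.463  1.25 ] dp after turn [ 0.249 -0.284  1.304]
```

Emit:
arm_command --series '[{"dp": [0, 0, 0], "angular": [0.089, 0.005, 0], "gripper": 30}, {"dp": [0, 0, 0], "angular": [0, 0, 0], "gripper": 30}, {"dp": [0, -0.09, 0.4], "angular": [0, 0, 0], "gripper": 30}, {"dp": [0.1, -0.09, 0.4], "angular": [0, 0, 0], "gripper": 30}, {"dp": [0.1, -0.08, 0.35], "angular": [0, 0, 0], "gripper": 30}, {"dp": [0, -0.02, 0.1], "angular": [0, 0, 0], "gripper": 30}, {"dp": [0, 0, 0], "angular": [0, 0, 0], "gripper": 30}, {"dp": [0, 0, 0], "angular": [0, 0, 0], "gripper": 30}]'

```text
clock: 10.5
position: [0.6508, 0.0154, 0.226]
ee_rot: [0.707, -0.005, 0.708, 0.005]
contact_force: [-0.6, -0.6, -0.7]
width: 0.0299
```

```bash
python3 go.py .656 .015 .118 0.005
```

```text
clock 10.5 pos [0.6508 0.0154 0.226 ] q [-0.08  0.39  1.34  0.    1.41 -0.1 ] F [-0.6 -0.6 -0.7] w 0.0299
axes [[-0.002, -0.015, 1.0], [0.001, 1.0, 0.015], [-1.0, 0.001, -0.002]]
turn now (units) [ 0.006 -0.001 -0.   ] world d [ 0.0052 -0.0004 -0.108 ]
dp now axes (units) [ 0.9   -0.005  0.045] dp after turn [ 0.9   -0.004  0.043]
```

Emit:
arm_command --series '[{"dp": [0, 0, 0.045], "angular": [0.006, 0, 0], "gripper": 30}, {"dp": [0.25, 0, 0], "angular": [0, 0, 0], "gripper": 30}, {"dp": [0.25, 0, 0], "angular": [0, 0, 0], "gripper": 30}, {"dp": [0.1, 0, 0], "angular": [0, 0, 0], "gripper": 30}, {"dp": [0, 0, 0], "angular": [0, 0, 0], "gripper": 30}, {"dp": [0, 0, 0], "angular": [0, 0, 0], "gripper": 30}, {"dp": [0, 0, 0], "angular": [0, 0, 0], "gripper": 30}, {"dp": [0, 0, 0], "angular": [0, 0, 0], "gripper": 30}]'

```text
clock: 11.5
position: [0.6571, 0.017, 0.1609]
ee_rot: [0.711, -0.002, 0.703, 0.002]
contact_force: [-0.6, -0.6, 0.1]
width: 0.0299
```

```bash
python3 go.py .656 .015 .118 0.005
```

```text
clock 11.5 pos [0.6571 0.017  0.1609] q [-0.08  0.43  1.44  0.    1.26 -0.09] F [-0.6 -0.6  0.1] w 0.0299
axes [[0.011, -0.006, 1.0], [0.0, 1.0, 0.006], [-1.0, 0.0, 0.011]]
turn now (units) [ 0.001  0.007 -0.   ] world d [-0.0011 -0.002  -0.0429]
dp now axes (units) [ 0.358 -0.017 -0.013] dp after turn [ 0.358 -0.017 -0.009]
```

Emit:
arm_command --series '[{"dp": [0.1, -0.017, -0.01], "angular": [0, 0.007, 0], "gripper": 30}, {"dp": [0.15, 0, 0], "angular": [0, 0, 0], "gripper": 30}, {"dp": [0.1, 0, 0], "angular": [0, 0, 0], "gripper": 30}, {"dp": [0.02, 0, 0], "angular": [0, 0, 0], "gripper": 30}, {"dp": [0, 0, 0], "angular": [0, 0, 0], "gripper": 30}, {"dp": [0, 0, 0], "angular": [0, 0, 0], "gripper": 30}, {"dp": [0, 0, 0], "angular": [0, 0, 0], "gripper": 30}, {"dp": [0, 0, 0], "angular": [0, 0, 0], "gripper": 30}]'

```text
clock: 12.5
position: [0.657, 0.0143, 0.1154]
ee_rot: [0.708, -0.002, 0.707, 0.002]
contact_force: [0.3, -0.1, -0.2]
width: 0.0301
```

```bash
python3 go.py .656 .015 .118 0.005
```

```text
clock 12.5 pos [0.657  0.0143 0.1154] q [-0.08  0.47  1.49 -0.    1.18 -0.09] F [ 0.3 -0.1 -0.2] w 0.0301
axes [[0.001, -0.006, 1.0], [-0.0, 1.0, 0.006], [-1.0, -0.0, 0.001]]
turn now (units) [0.001 0.001 0.   ] world d [-0.001   0.0007  0.0026]
dp now axes (units) [-0.022  0.006 -0.009] dp after turn [-0.022  0.006 -0.009]
```

Emit:
arm_command --series '[{"dp": [-0.02, 0, -0.005], "angular": [0, 0, 0], "gripper": 30}, {"dp": [0, 0, 0], "angular": [0, 0, 0], "gripper": 15}, {"dp": [0, 0, 0], "angular": [0, 0, 0], "gripper": 3}, {"dp": [0, 0, 0], "angular": [0, 0, 0], "gripper": 3}, {"dp": [0, 0, 0], "angular": [0, 0, 0], "gripper": 3}, {"dp": [0, 0, 0], "angular": [0, 0, 0], "gripper": 3}, {"dp": [0, 0, 0], "angular": [0, 0, 0], "gripper": 3}, {"dp": [0, 0, 0], "angular": [0, 0, 0], "gripper": 3}]' --grip_force 35

```text
clock: 13.5
position: [0.6566, 0.0143, 0.1185]
ee_rot: [0.708, -0.002, 0.706, 0.002]
contact_force: [0.3, 0.3, 0.0]
width: 0.0072
```

```bash
python3 go.py .656 .015 .118 0.005
```

```text
clock 13.5 pos [0.6566 0.0143 0.1185] q [-0.08  0.47  1.49 -0.    1.18 -0.09] F [0.3 0.3 0. ] w 0.0072
axes [[0.002, -0.006, 1.0], [-0.001, 1.0, 0.006], [-1.0, -0.001, 0.002]]
turn now (units) [0.001 0.001 0.   ] world d [-0.0006  0.0007 -0.0005]
dp now axes (units) [ 0.004  0.006 -0.005] dp after turn [ 0.004  0.006 -0.005]
```

Emit:
arm_command --series '[{"dp": [-0.06, 0, 0], "angular": [0, 0, 0], "gripper": 3}, {"dp": [-0.12, 0, 0], "angular": [0, 0, 0], "gripper": 3}, {"dp": [-0.18, 0, 0], "angular": [0, 0, 0], "gripper": 3}, {"dp": [-0.2, 0, 0], "angular": [0, 0, 0], "gripper": 3}, {"dp": [-0.2, 0, 0], "angular": [0, 0, 0], "gripper": 3}, {"dp": [-0.2, 0, 0], "angular": [0, 0, 0], "gripper": 3}, {"dp": [-0.15, 0, 0], "angular": [0, 0, 0], "gripper": 3}, {"dp": [-0.08, 0, 0], "angular": [0, 0, 0], "gripper": 3}]'

```text
clock: 14.5
position: [0.6564, 0.0144, 0.272]
ee_rot: [0.709, -0.003, 0.705, 0.002]
contact_force: [0.4, 1.0, -0.4]
width: 0.0074
```

```bash
python3 go.py .473 .361 .26 -0.13
```

```text
clock 14.5 pos [0.6564 0.0144 0.272 ] q [-0.08  0.38  1.25 -0.    1.51 -0.09] F [ 0.4  1.  -0.4] w 0.0074
axes [[0.006, -0.006, 1.0], [-0.001, 1.0, 0.006], [-1.0, -0.001, 0.006]]
turn now (units) [0.087 0.004 0.   ] world d [-0.1834  0.3466 -0.012 ]
dp now axes (units) [ 0.087  2.898 -1.51 ] dp after turn [ 0.1    2.666 -1.89 ]
```

Emit:
arm_command --series '[{"dp": [0, 0.12, -0.06], "angular": [0.03, 0.004, 0], "gripper": 3}, {"dp": [0, 0.22, -0.12], "angular": [0.03, 0, 0], "gripper": 3}, {"dp": [0, 0.26, -0.16], "angular": [0.027, 0, 0], "gripper": 3}, {"dp": [0, 0.26, -0.18], "angular": [0, 0, 0], "gripper": 3}, {"dp": [0, 0.26, -0.18], "angular": [0, 0, 0], "gripper": 3}, {"dp": [0, 0.26, -0.18], "angular": [0, 0, 0], "gripper": 3}, {"dp": [0, 0.26, -0.18], "angular": [0, 0, 0], "gripper": 3}, {"dp": [0, 0.2, -0.14], "angular": [0, 0, 0], "gripper": 3}]'

```text
clock: 15.5
position: [0.5348, 0.2544, 0.274]
ee_rot: [0.706, 0.049, 0.705, -0.05]
contact_force: [0.3, -0.1, 0.2]
width: 0.0069
```

```bash
python3 go.py .473 .361 .23 -0.13
```

```text
clock 15.5 pos [0.5348 0.2544 0.274 ] q [ 0.33  0.28  1.39 -0.    1.47  0.47] F [ 0.3 -0.1  0.2] w 0.0069
axes [[0.002, 0.14, 0.99], [-0.001, 0.99, -0.14], [-1.0, -0.001, 0.002]]
turn now (units) [-0.006  0.002  0.001] world d [-0.0618  0.1066 -0.044 ]
dp now axes (units) [ 0.364  0.808 -0.635] dp after turn [ 0.366  0.814 -0.626]
```

Emit:
arm_command --series '[{"dp": [0.05, 0.2, -0.15], "angular": [-0.006, 0, 0], "gripper": 3}, {"dp": [0.08, 0.2, -0.15], "angular": [0, 0, 0], "gripper": 3}, {"dp": [0.08, 0.15, -0.12], "angular": [0, 0, 0], "gripper": 3}, {"dp": [0.05, 0.1, -0.08], "angular": [0, 0, 0], "gripper": 3}, {"dp": [0.02, 0.04, -0.04], "angular": [0, 0, 0], "gripper": 3}, {"dp": [0, 0, 0], "angular": [0, 0, 0], "gripper": 3}, {"dp": [0, 0, 0], "angular": [0, 0, 0], "gripper": 3}, {"dp": [0, 0, 0], "angular": [0, 0, 0], "gripper": 3}]'

```text
clock: 16.5
position: [0.4796, 0.3481, 0.2412]
ee_rot: [0.707, 0.045, 0.704, -0.046]
contact_force: [0.4, 0.3, -1.3]
width: 0.007
```

```bash
python3 go.py .473 .361 .19 -0.13; python3 - <<'E'
from wc import *
# held cassette and rack from fixed cameras
for n in("top","side"):
    d=get_image(n);Q=cloud(d);print(n)
    cv2.imwrite(f"pics/{n}3.png",cv2.resize(d["image"][150:350,130:330],None,fx=3,fy=3))
    comps(Q,d,(.38,.6,.28,.44,.065,.12),8)
    print("held");comps(Q,d,(.4,.55,.28,.44,.13,.24),8)
P,d=wrist();cv2.imwrite("pics/w3.png",d["image"]);print("w");comps(P,d,(.38,.6,.28,.44,.065,.12),20)
E
```

```text
clock 16.5 pos [0.4796 0.3481 0.2412] q [ 0.51  0.3   1.45 -0.    1.39  0.64] F [ 0.4  0.3 -1.3] w 0.007
axes [[0.005, 0.128, 0.992], [-0.002, 0.992, -0.128], [-1.0, -0.001, 0.005]]
turn now (units) [0.001 0.003 0.001] world d [-0.0066  0.0129 -0.0512]
dp now axes (units) [ 0.426  0.1   -0.07 ] dp after turn [ 0.427  0.099 -0.068]
top
[185 182  30   7  99] min [0.5524 0.3054 0.0667] max [0.5669 0.3924 0.1121]
[183 196  30   7 100] min [0.508  0.3109 0.0668] max [0.524  0.3981 0.1113]
[178 223  31   7  89] min [0.4211 0.3213 0.0753] max [0.4365 0.41   0.1113]
held
[183 204  22   5  59] min [0.4702 0.3015 0.1771] max [0.4793 0.3602 0.2364]
side
[216 289  20  26 205] min [0.5527 0.3264 0.0661] max [0.5669 0.3966 0.1071]
[229 293  25  31 202] min [0.5064 0.3133 0.0654] max [0.5234 0.4    0.1056]
[256 308  24  33 230] min [0.4189 0.3253 0.0656] max [0.4363 0.4113 0.1065]
held
[235 271  29  34 415] min [0.4688 0.3071 0.174 ] max [0.4861 0.3916 0.2373]
w
[345 127  14  88 845] min [0.5078 0.3144 0.0671] max [0.5242 0.4018 0.1067]
[ 383  127   21   88 1121] min [0.551  0.3093 0.0663] max [0.5671 0.396  0.1066]
[ 261  128   16   87 1040] min [0.4224 0.3259 0.0669] max [0.4383 0.4119 0.1068]
```

View pics/w3.png

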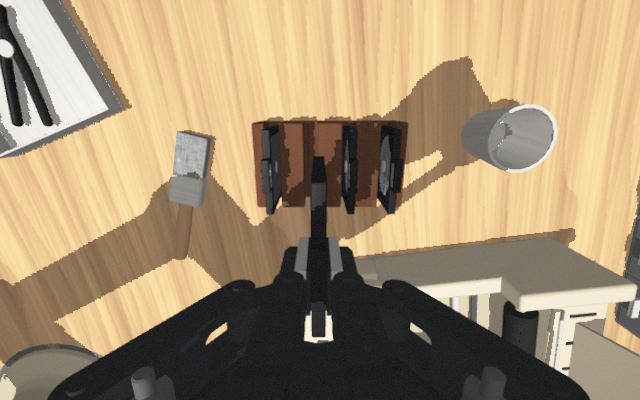

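The wrist view shows the held cassette at (318,200), in line with the gap of the empty third slot at about (320,165). The spares are at x = 268, 349 and 391.

Emit:
arm_command --series '[{"dp": [0, 0.1, -0.065], "angular": [0, 0.003, 0], "gripper": 3}, {"dp": [0, 0, 0], "angular": [0, 0, 0], "gripper": 3}, {"dp": [0.2, 0, 0], "angular": [0, 0, 0], "gripper": 3}, {"dp": [0.25, 0, 0], "angular": [0, 0, 0], "gripper": 3}, {"dp": [0.2, 0, 0], "angular": [0, 0, 0], "gripper": 3}, {"dp": [0.1, 0, 0], "angular": [0, 0, 0], "gripper": 3}, {"dp": [0, 0, 0], "angular": [0, 0, 0], "gripper": 3}, {"dp": [0, 0, 0], "angular": [0, 0, 0], "gripper": 3}]'

```text
clock: 17.65
position: [0.4741, 0.3639, 0.1507]
ee_rot: [0.707, 0.045, 0.704, -0.044]
contact_force: [0.7, -0.4, -1.2]
width: 0.0072
```

```bash
python3 go.py .4735 .361 .14 -0.13
```

```text
clock 17.65 pos [0.4741 0.3639 0.1507] q [ 0.54  0.36  1.58 -0.    1.19  0.67] F [ 0.7 -0.4 -1.2] w 0.0072
axes [[0.004, 0.126, 0.992], [0.001, 0.992, -0.126], [-1.0, 0.002, 0.004]]
turn now (units) [ 0.002  0.002 -0.001] world d [-0.0006 -0.0029 -0.0107]
dp now axes (units) [ 0.089 -0.025 -0.002] dp after turn [ 0.089 -0.025 -0.001]
```

Emit:
arm_command --series '[{"dp": [0.03, -0.02, 0], "angular": [0, 0.002, 0], "gripper": 3}, {"dp": [0.06, 0, 0], "angular": [0, 0, 0], "gripper": 3}, {"dp": [0, 0, 0], "angular": [0, 0, 0], "gripper": 3}, {"dp": [0, 0, 0], "angular": [0, 0, 0], "gripper": 3}, {"dp": [0, 0, 0], "angular": [0, 0, 0], "gripper": 3}, {"dp": [0, 0, 0], "angular": [0, 0, 0], "gripper": 3}, {"dp": [0, 0, 0], "angular": [0, 0, 0], "gripper": 3}, {"dp": [0, 0, 0], "angular": [0, 0, 0], "gripper": 3}]'

```text
clock: 18.65
position: [0.475, 0.3621, 0.1416]
ee_rot: [0.707, 0.046, 0.704, -0.043]
contact_force: [0.2, 0.6, -0.3]
width: 0.0073
```

```bash
python3 go.py .4735 .361 .08 -0.13; python3 - <<'E'
from wc import *
P,d=wrist();cv2.imwrite("pics/w4.png",d["image"])
A=[("w",P,d)]+[(n,cloud(D),D) for n,D in((n,get_image(n)) for n in("top","side"))]
u=np.array([np.cos(-.13),np.sin(-.13)]);v=np.array([-u[1],u[0]])
for n,Q,D in A:
    for z0,z1 in((.062,.08),(.08,.1),(.1,.135)):
        m=(Q[...,2]>z0)&(Q[...,2]<z1)
        xy=(Q[...,:2]-np.array([.4725,.3615])); a=xy@u;b=xy@v
        m&=(abs(b)<.06)
        out=[]
        for c in(-.044,0,.044,.088):
            k=m&(abs(a-c)<.016)
            if k.sum()>10: out.append((c,int(k.sum()),(np.percentile(a[k],[3,97])*1000).round(1).tolist(),(np.percentile(b[k],[3,97])*1000).round(1).tolist()))
        print(n,z0,out)
E
```

```text
clock 18.65 pos [0.475  0.3621 0.1416] q [0.53 0.37 1.6  0.   1.17 0.66] F [ 0.2  0.6 -0.3] w 0.0073
axes [[0.004, 0.126, 0.992], [0.004, 0.992, -0.126], [-1.0, 0.004, 0.004]]
turn now (units) [ 0.002  0.003 -0.003] world d [-0.0015 -0.0011 -0.0616]
dp now axes (units) [ 0.513 -0.013 -0.014] dp after turn [ 0.513 -0.011 -0.011]
w 0.062 [(-0.044, 520, [-43.8, -39.6], [-40.1, 46.1]), (0, 11, [-0.8, 6.0], [45.3, 46.4]), (0.044, 301, [39.8, 45.4], [-40.8, 46.6]), (0.088, 873, [83.5, 88.3], [-40.1, 46.6])]
w 0.08 [(-0.044, 1224, [-47.4, -39.4], [-41.5, 45.5]), (0, 58, [-1.6, 5.9], [45.5, 46.3]), (0.044, 1128, [39.7, 47.5], [-41.4, 46.2]), (0.088, 1561, [83.3, 90.9], [-40.6, 45.9])]
w 0.1 [(-0.044, 670, [-47.3, -39.3], [-15.0, 17.3]), (0, 168, [-1.6, 5.7], [45.2, 46.2]), (0.044, 655, [39.6, 47.6], [-14.1, 17.7]), (0.088, 721, [83.2, 91.1], [-14.3, 18.0])]
top 0.062 [(0.044, 15, [29.6, 46.1], [-43.9, 22.5]), (0.088, 18, [76.1, 90.8], [-46.2, 43.5])]
top 0.08 [(-0.044, 41, [-47.3, -39.6], [-47.0, 35.0]), (0, 27, [-1.0, 5.6], [-45.0, 11.2]), (0.044, 41, [40.7, 48.5], [-45.4, 25.7]), (0.088, 57, [84.2, 92.4], [-45.6, 42.7])]
top 0.1 [(-0.044, 34, [-47.9, -39.5], [-17.6, 14.7]), (0, 16, [-0.9, 6.6], [-46.0, -2.1]), (0.044, 32, [40.7, 48.5], [-16.9, 14.4]), (0.088, 32, [84.4, 92.1], [-17.4, 14.5])]
side 0.062 [(-0.044, 68, [-48.7, -42.1], [-41.6, 44.6]), (0, 58, [-3.4, 2.9], [-37.7, 41.3]), (0.044, 36, [39.5, 46.2], [-8.2, 44.7]), (0.088, 79, [83.6, 89.5], [-32.4, 45.0])]
side 0.08 [(-0.044, 122, [-49.7, -41.2], [-43.2, 44.3]), (0, 121, [-2.8, 3.1], [-41.5, 44.5]), (0.044, 81, [38.5, 47.8], [-7.4, 44.6]), (0.088, 100, [82.9, 91.3], [-23.6, 46.3])]
side 0.1 [(-0.044, 50, [-49.7, -41.6], [-15.2, 15.9]), (0, 118, [-2.9, 2.5], [-19.0, 45.2]), (0.044, 39, [39.0, 47.5], [-10.4, 17.0]), (0.088, 46, [83.2, 91.9], [-15.0, 17.3])]
```

View pics/w4.png

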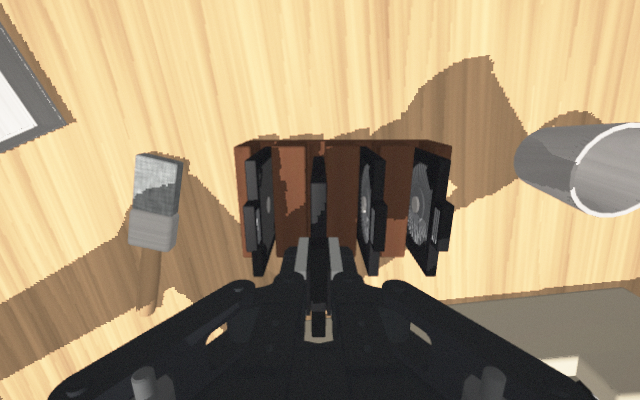

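The wrist view shows the held cassette at (319,200) over the slot gap. The numbers put it 2 mm too far along +x of the rack, so I correct that and lower it.

Emit:
arm_command --series '[{"dp": [0, -0.01, -0.016], "angular": [0, 0.003, -0.003], "gripper": 3}, {"dp": [0, 0, 0], "angular": [0, 0, 0], "gripper": 3}, {"dp": [0.06, 0, 0], "angular": [0, 0, 0], "gripper": 3}, {"dp": [0.08, 0, 0], "angular": [0, 0, 0], "gripper": 3}, {"dp": [0.04, 0, 0], "angular": [0, 0, 0], "gripper": 3}, {"dp": [0, 0, 0], "angular": [0, 0, 0], "gripper": 3}, {"dp": [0, 0, 0], "angular": [0, 0, 0], "gripper": 3}, {"dp": [0, 0, 0], "angular": [0, 0, 0], "gripper": 3}]'

```text
clock: 19.8
position: [0.4725, 0.3609, 0.1178]
ee_rot: [0.705, 0.044, 0.706, -0.045]
contact_force: [0.6, -1.2, -0.1]
width: 0.0075
```

```bash
python3 go.py .473 .362 .0805 -0.13
```

```text
clock 19.8 pos [0.4725 0.3609 0.1178] q [0.54 0.39 1.63 0.   1.12 0.66] F [ 0.6 -1.2 -0.1] w 0.0075
axes [[-0.002, 0.126, 0.992], [-0.001, 0.992, -0.126], [-1.0, -0.001, -0.002]]
turn now (units) [ 0.002 -0.001  0.001] world d [ 0.0005  0.0011 -0.0373]
dp now axes (units) [0.311 0.01  0.003] dp after turn [0.311 0.01  0.003]
```

Emit:
arm_command --series '[{"dp": [0.06, 0, 0], "angular": [0, 0, 0], "gripper": 3}, {"dp": [0.06, 0, 0], "angular": [0, 0, 0], "gripper": 3}, {"dp": [0.06, 0, 0], "angular": [0, 0, 0], "gripper": 3}, {"dp": [0.05, 0, 0], "angular": [0, 0, 0], "gripper": 3}, {"dp": [0.02, 0, 0], "angular": [0, 0, 0], "gripper": 3}, {"dp": [0, 0, 0], "angular": [0, 0, 0], "gripper": 3}, {"dp": [0, 0, 0], "angular": [0, 0, 0], "gripper": 3}, {"dp": [0, 0, 0], "angular": [0, 0, 0], "gripper": 3}]'

```text
clock: 20.8
position: [0.4726, 0.3609, 0.0858]
ee_rot: [0.705, 0.044, 0.706, -0.045]
contact_force: [-0.3, 0.7, -0.4]
width: 0.0073
```

```bash
python3 go.py .473 .362 .0805 -0.13
```

```text
clock 20.8 pos [0.4726 0.3609 0.0858] q [0.54 0.42 1.67 0.   1.05 0.66] F [-0.3  0.7 -0.4] w 0.0073
axes [[-0.002, 0.126, 0.992], [-0.001, 0.992, -0.127], [-1.0, -0.001, -0.002]]
turn now (units) [ 0.002 -0.001  0.001] world d [ 0.0004  0.0011 -0.0053]
dp now axes (units) [0.044 0.009 0.002] dp after turn [0.044 0.009 0.002]
```

Emit:
arm_command --series '[{"dp": [0.015, 0, 0], "angular": [0, 0, 0], "gripper": 3}, {"dp": [0.015, 0, 0], "angular": [0, 0, 0], "gripper": 3}, {"dp": [0.015, 0, 0], "angular": [0, 0, 0], "gripper": 3}, {"dp": [0.015, 0, 0], "angular": [0, 0, 0], "gripper": 3}, {"dp": [0.015, 0, 0], "angular": [0, 0, 0], "gripper": 3}, {"dp": [0.015, 0, 0], "angular": [0, 0, 0], "gripper": 3}, {"dp": [0.015, 0, 0], "angular": [0, 0, 0], "gripper": 3}, {"dp": [0.015, 0, 0], "angular": [0, 0, 0], "gripper": 3}]'

```text
clock: 21.8
position: [0.473, 0.3611, 0.0805]
ee_rot: [0.706, 0.045, 0.705, -0.044]
contact_force: [-2.1, -1.9, 10.6]
width: 0.0075
```

```bash
python3 go.py .473 .362 .0805 -0.13
```

```text
clock 21.8 pos [0.473  0.3611 0.0805] q [ 0.54  0.42  1.68 -0.    1.03  0.66] F [-2.1 -1.9 10.6] w 0.0075
axes [[0.002, 0.126, 0.992], [0.001, 0.992, -0.126], [-1.0, 0.002, 0.002]]
turn now (units) [ 0.002  0.001 -0.001] world d [-0.      0.0009 -0.    ]
dp now axes (units) [ 0.     0.007 -0.001] dp after turn [ 0.     0.007 -0.001]
```

Contact came exactly at the expected floor height (TCP 0.0805, 10.6 N upward). I'll let the load settle, open to only 24 mm because of the neighbouring spares, and rise.

Emit:
arm_command --series '[{"dp": [0, 0, 0], "angular": [0, 0, 0], "gripper": 3}, {"dp": [0, 0, 0], "angular": [0, 0, 0], "gripper": 12}, {"dp": [0, 0, 0], "angular": [0, 0, 0], "gripper": 18}, {"dp": [0, 0, 0], "angular": [0, 0, 0], "gripper": 24}, {"dp": [0, 0, 0], "angular": [0, 0, 0], "gripper": 24}, {"dp": [0, 0, 0], "angular": [0, 0, 0], "gripper": 24}, {"dp": [0, 0, 0], "angular": [0, 0, 0], "gripper": 24}, {"dp": [0, 0, 0], "angular": [0, 0, 0], "gripper": 24}]'

```text
clock: 22.8
position: [0.4731, 0.3612, 0.0801]
ee_rot: [0.706, 0.045, 0.705, -0.044]
contact_force: [-0.5, 0.4, -0.5]
width: 0.0241
```

Emit:
arm_command --series '[{"dp": [-0.05, 0, 0], "angular": [0, 0, 0], "gripper": 24}, {"dp": [-0.15, 0, 0], "angular": [0, 0, 0], "gripper": 24}, {"dp": [-0.2, 0, 0], "angular": [0, 0, 0], "gripper": 24}, {"dp": [-0.3, 0, 0], "angular": [0, 0, 0], "gripper": 24}, {"dp": [-0.3, 0, 0], "angular": [0, 0, 0], "gripper": 24}, {"dp": [-0.2, 0, 0], "angular": [0, 0, 0], "gripper": 24}, {"dp": [0, 0, 0], "angular": [0, 0, 0], "gripper": 24}, {"dp": [0, 0, 0], "angular": [0, 0, 0], "gripper": 24}]'

```text
clock: 23.8
position: [0.4723, 0.3607, 0.2298]
ee_rot: [0.707, 0.045, 0.705, -0.044]
contact_force: [-0.1, 0.1, 0.0]
width: 0.024
```

```bash
python3 go.py .473 .362 .0805 -0.13; python3 - <<'E'
from wc import *
P,d=wrist()
t=get_image("top");s=get_image("side")
A=[("w",P),("top",cloud(t)),("side",cloud(s))]
u=np.array([np.cos(-.13),np.sin(-.13)]);v=np.array([-u[1],u[0]])
for n,Q in A:
    for z0,z1 in((.065,.09),(.095,.12)):
        xy=Q[...,:2]-np.array([.4725,.3615]); a=xy@u;b=xy@v
        m=(Q[...,2]>z0)&(Q[...,2]<z1)&(abs(b)<.06);out=[]
        for c in(-.044,0,.044,.088):
            k=m&(abs(a-c)<.012)
            if k.sum()>10: out.append((c,(np.percentile(a[k],[3,97])*1000).round(1).tolist(),(np.percentile(b[k],[3,97])*1000).round(1).tolist(),Q[...,2][k].max().round(4)))
        print(n,z0,out)
cv2.imwrite("pics/end.png",np.vstack([cv2.resize(s["image"][120:360,160:400],(500,500)[:2])[:300],cv2.resize(t["image"][80:260,150:450],(500,300))]))
comps(A[2][1],s,(.53,.625,-.05,.16,.09,.15),5)
E
```

```text
clock 23.8 pos [0.4723 0.3607 0.2298] q [ 0.54  0.3   1.47 -0.    1.37  0.66] F [-0.1  0.1  0. ] w 0.024
axes [[0.002, 0.126, 0.992], [0.001, 0.992, -0.126], [-1.0, 0.002, 0.002]]
turn now (units) [ 0.002  0.001 -0.001] world d [ 0.0007  0.0013 -0.1493]
dp now axes (units) [1.244e+00 9.000e-03 1.000e-03] dp after turn [1.244 0.011 0.004]
w 0.065 [(-0.044, [-44.2, -39.6], [-39.5, 46.2], np.float64(0.09)), (0, [-2.8, 3.8], [44.7, 45.4], np.float64(0.0881)), (0.044, [39.8, 45.5], [-41.5, 46.7], np.float64(0.09)), (0.088, [83.6, 87.9], [-40.7, 46.6], np.float64(0.0899))]
w 0.095 [(-0.044, [-47.5, -39.2], [-15.1, 18.1], np.float64(0.1076)), (0, [-3.5, 4.3], [-16.2, 16.2], np.float64(0.1078)), (0.044, [39.4, 47.7], [-14.1, 18.6], np.float64(0.1081)), (0.088, [83.3, 91.3], [-14.1, 18.8], np.float64(0.1075))]
top 0.065 [(-0.044, [-47.5, -34.9], [-46.4, 38.3], np.float64(0.09)), (0.044, [40.6, 47.8], [-45.6, 40.0], np.float64(0.0898)), (0.088, [84.8, 90.2], [-45.2, 42.7], np.float64(0.0884))]
top 0.095 [(-0.044, [-47.7, -39.7], [-39.0, 33.2], np.float64(0.1147)), (0, [-3.2, 4.8], [-42.1, 31.0], np.float64(0.112)), (0.044, [40.4, 48.3], [-39.3, 38.8], np.float64(0.1126)), (0.088, [84.3, 92.2], [-43.7, 34.2], np.float64(0.1139))]
side 0.065 [(-0.044, [-49.5, -41.5], [-43.6, 44.4], np.float64(0.09)), (0, [-4.9, 3.5], [-44.6, 42.8], np.float64(0.0899)), (0.044, [38.7, 47.8], [-42.4, 44.3], np.float64(0.09)), (0.088, [82.9, 91.9], [-42.7, 45.5], np.float64(0.09))]
side 0.095 [(-0.044, [-49.6, -41.5], [-15.6, 16.5], np.float64(0.1087)), (0, [-5.5, 3.4], [-17.3, 16.0], np.float64(0.1078)), (0.044, [37.9, 47.8], [-15.2, 17.0], np.float64(0.1089)), (0.088, [82.6, 92.0], [-15.3, 17.5], np.float64(0.1091))]
[280 198   7   8  40] min [ 0.5794 -0.0246  0.0923] max [ 0.5969 -0.0124  0.1176]
[274 216   8   7  38] min [0.5583 0.0462 0.0912] max [0.5837 0.058  0.1065]
```

View pics/end.png

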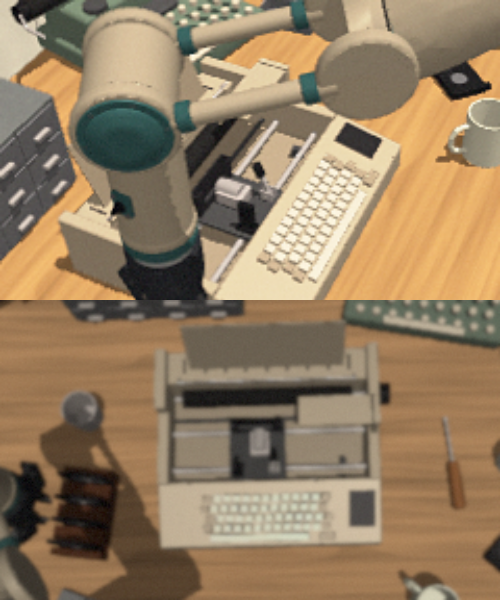

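The final pictures show four cassettes standing in the rack at about (85,512), the carrier empty and left of the hood at about (258,447), and the bystanders in place. The cassette is at the same height as the spares, upright and centred to about 1 mm.

```bash
python3 -c "
from rig import sign_off; print(sign_off())"
```

```text
the job is handed in; nothing more can be done
None
```

The print wheel cassette now stands tab up in the empty slot of the rack, third from the back. I handed the job in at about 24 s; the sign-off gives no verdict.

- **Carrier:** it was not locked, so I left the lever alone. I gripped the finger plate and slid it about 148 mm to the left. My last check still puts it there, past the 100 mm needed.
- **Placing:** I drew the cassette straight up by its tab and lowered it into the slot. It touched down at the expected floor height with about 11 N. I then opened the fingers to only 24 mm, so as not to touch the spares on either side, and rose clear.
- **Cassette:** it is within about 1 mm of the slot's middle both ways, upright, and its tab is at the same height as the spares' tabs.
- **Everything else:** the spares measured unmoved. The other bench objects in the last pictures looked unmoved, though I judged those by eye only. The gripper was clear, with no contact force.

No check failed. The three cameras differed by 1 to 2 mm, within their calibration, so I set the final position relative to the neighbouring spares.

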